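Push a sample tin out of its shield with a rod pulled from the tool rack

ROBOT

A 7-joint arm with a two-finger parallel gripper is mounted at the origin on a cart in front of the work surface, level with it; the furniture and walls round the work are solid. World frame = base frame: x ahead of the robot, y to its left, z up, the work surface at z = 0. Lengths are in m, angles in rad, forces in N, time in s.
With the tool pointing down it reaches from about 0.425 to 0.875 m from the base axis. Payload 4.7 kg.
Tool frame: the origin (TCP) lies on the centre line of the jaws, within the pads' length; the fingertips stand 22 mm ahead of it and the grasp point (between the pads) lies 3 mm ahead of it; z points along the fingers, y is the direction in which the jaws open and shut (so a half turn about z gives the same grasp; the last joint's range is limited). The gripper opens to 87 mm and grips with 3 to 60 N. Pads are 19 mm wide; open, the fingers measure 117 mm over their backs; the gripper's body (75 mm by 190 mm) begins 51 mm behind the grasp point.
Start: joints at [1.292, 0.321, -0.07, 1.45, 0.023, 1.371, -0.057], TCP at [0.188, -0.622, 0.245] pointing down, gripper open.
Joint ranges: [-2.86, 2.86], [-0.3, 2.09], [-1.38, 1.24], [0.06, 2.45], [-1.56, 4.7], [0.09, 2.05], [-2.69, 2.69]. Speed limits (rad/s): [2.57, 2.57, 3.14, 3.14, 3.14, 3.14, 3.14].

INTERFACE

Orientations are given as a rotation vector (axis times angle).
In Python, from bench import ctrl, imaging, close_job, finder gives the robot as it stands. The module is installed in compiled form; this text tells all that it offers.
- The arm moves only by the shell command python3 -m jog 'ROWS' [FORCE]. ROWS is JSON, a list that holds one entry, the list of rows, each a list of 7 numbers: the shift along the tool's x, y, z in cm, then the turn, a rotation vector about the tool's x, y, z in degrees, then the finger opening in cm, from 0 to 8.7. In form: [[[dx, dy, dz, ax, ay, az, claw], ...]]. A call has 1 to 12 rows; each row shifts and turns the commanded pose from where the row before left it, along the tool's axes as they then stand; what a row does not reach is not made up. A row lasts 1/10 s, in which the tool goes at most 50 mm and 8.59 degrees, less where a joint would pass 70% of its speed; a pose out of reach is approached as far as the arm can. A call is refused whole if a number of a shift passes 5 or a number of a turn 8.59, either way. A call with a gripper value outside its range is refused whole. The fingers move at their own pace and stop on an object; FORCE is the grip in N (left out, the last holds). Time passes only in rows, so rows that do not move let the fingers close. It gives the time, the measured TCP pose, the force and the opening at its end, in the units of the state.
- ctrl.get_state(): the state, without advancing time (a new reading comes with each control period).
- imaging.get_image(name): name is "scene" or "top" or "wrist"; returns a dict with "frame" (480x640x3 uint8, red, green, blue), "intrinsics" (3x3 intrinsics, pixels), "pose" (4x4, takes a point from camera to world coordinates). Camera axes: x right, y down, z forward; pixel columns grow to the right and rows downward; lengths in m; the calibration is good to about 2 mm. A picture is of the moment at which its call begins. There is no depth.
- close_job(): hands the job in, once; it reports no verdict.
Trained networks look in the newest picture that a camera, given by its name, has taken for a name from the list of things; names that differ only in an ending like _2 or _b are one class to them, and where a whole thing is asked for, a point or a joint stands for the part that bears it (a point fixed in the world has none). Each returns a list of dicts, best first, with "conf" (0 to 1); they miss things now and then, are a little off and sometimes report something else, mostly with a low value. They report only what shows in the picture. A call takes as long as a camera call. They do not tell look-alikes from the thing itself.
- finder.trace(label, camera): "region" (480x640 bool, what is visible of it) and "point" ([row, column] as shares, 0 to 1, of the picture: columns of its width, rows of its height, amid what is visible of it).
- finder.spot_point(label, camera): "point" ([row, column] as shares, 0 to 1, of the picture: columns of its width, rows of its height: a listed point, or the origin of a listed thing).
The state is a dict: "time": time; "joint_positions": joint angles; "qd": joint speeds; "joint_torque": joint torques, N m; "position": TCP position; "tool_rot": TCP orientation; "ft_force": force on the tool from outside, world axes, zero at the start; "torque": the same for the moment, N m; "grip_width": opening from 0.0 (shut) to 1.0 (fully open).
Only numpy, scipy, OpenCV 4.12 (cv2) and the standard library are available. Lean on these libraries where they do the work, as an engineer would, in place of code of your own. Each camera call takes 0.05 s, during which the arm holds its last target. There are 200 camera calls.

TASK

Pull the orange-handled pusher straight up out of its tube in the tool rack, put its foot down through the roof slot of the blue shield behind the sample tin, and slide the tin out until it lies wholly on the green pad. Then lower the pusher gently, foot first, into the yellow rinse beaker and let go. Only the pusher may touch the tin, never the gripper; leave the other two rack tools, the stopwatch and the brown bottle where they are, and do not tip the beaker over.

Things in the scene. Friction and masses are not known exactly. Their poses are not given: they have to be found in the camera images.
- pusher: Orange-handled pusher: tool, 190 mm long, upright in a rack tube, 0.12 kg; any of the three tubes may hold it. Origin at the centre of its underside, z up along the tool: round rubber foot 22 mm in diameter, 15 mm high; steel shaft 12 mm in diameter up to z = 110 mm; square handle 22 x 22 mm (sides along x and y) from z = 110 to 190 mm.
- blue_tool: Blue-handled tool, 190 mm long, upright in a rack tube, to be left alone. Origin at the centre of its underside, z up along the tool: round rubber foot 22 mm in diameter, 15 mm high; steel shaft 12 mm in diameter up to z = 110 mm; square handle 22 x 22 mm (sides along x and y) from z = 110 to 190 mm.
- white_tool: White-handled tool, 190 mm long, upright in a rack tube, to be left alone. Origin at the centre of its underside, z up along the tool: round rubber foot 22 mm in diameter, 15 mm high; steel shaft 12 mm in diameter up to z = 110 mm; square handle 22 x 22 mm (sides along x and y) from z = 110 to 190 mm.
- rack: Fixed tool rack: grey base 66 (x) x 200 (y) x 6 mm with three white upright tubes in a row along its y axis, at y = -70, 0 and +70 mm; each tube is 36 mm outside, 28 mm inside, its mouth at z = 73 mm, its inner floor at z = 6 mm. Origin at the centre of the underside.
- shield: Fixed blue sample shield, 112 (x) x 290 (y) mm; origin at the centre of the underside, z up. Floor top at z = 6 mm. From y = -35 to +145 mm it is a tunnel, 84 mm wide and 47 mm high inside, roof top at z = 65 mm, open at y = -35 mm, closed at the +y end; a roof slot 34 mm wide (x = -17 to +17 mm) runs over its whole length, out through the mouth.
- pad (a point): Centre of the green pad on the shield's tray floor, at (0, -90, 6) mm in the shield's frame, same axes; the pad is 82 (x) x 100 (y) mm. The tray runs from the tunnel's mouth at shield y = -35 mm to -145 mm, with side rails 84 mm apart that rise to z = 18 mm; its end is open, with no stop.
- closed_end (a point): Middle of the inner face of the tunnel's closed end, on the floor, at (0, 133, 6) mm in the shield's frame.
- tin: Round white-metal sample tin, 66 mm in diameter, 29 mm high, 0.15 kg, standing on the tunnel floor, seen through the roof slot. Origin at the centre of its underside.
- beaker: Loose open yellow plastic rinse beaker, 0.6 kg, 110 mm high, 72 mm in diameter at the mouth, wall 4 mm, inner floor at z = 5 mm. Origin at the centre of the underside.
- timer: Black stopwatch, 70 x 58 x 17 mm, lying behind the shield; a bystander. Origin at the centre of the underside.
- amber_bottle: Small brown bottle with black cap, 37 mm in diameter, 95 mm high; a bystander. Origin at the centre of the underside.
Things that resemble listed ones, but are neither listed nor needed, are in the scene too. There is more than one size of the pusher; the one meant has the size given above. There is more than one size of the beaker; the one meant has the size given above.

How it is judged:
By the outcome, as a careful person would: the job done as asked, in the order asked, and still so for the second after the job is handed in, with the robot touching nothing.
It also fails if it takes over 54 s, if anything falls off the work surface, if the arm or the gripper's body presses on something with over 40 N, if the wrist force passes 120 N, or if a joint passes its speed limit or range.

## Working session

There is one attempt and no reset: what is moved stays moved. The work goes in short steps, Python scripts to look and compute and a shell command to move; the robot and the scene stay as the last step left them, time stands still between calls to the robot, and variables do not carry over. Pictures are saved under pics/ and viewed, about 8 in all and at most 12, crops included, and the job is handed in when it is done.

```bash
mkdir -p pics
cat > h.py <<'E'
import numpy as np, cv2
from bench import ctrl, imaging, finder
def grab(n,f=None):
    d=imaging.get_image(n)
    if f: cv2.imwrite('pics/'+f,d['frame'][:,:,::-1])
    return d
def ray(d,u,v,z):
    K,T=np.array(d['intrinsics']),np.array(d['pose'])
    r=T[:3,:3]@np.linalg.solve(K,[u,v,1]);o=T[:3,3]
    return o+r*(z-o[2])/r[2]
def proj(d,P):
    K,T=np.array(d['intrinsics']),np.array(d['pose'])
    c=(np.atleast_2d(P)-T[:3,3])@T[:3,:3]; p=c@K.T
    return p[:,:2]/p[:,2:]
E
python3 - <<'E'
from h import *
np.set_printoptions(precision=4,suppress=True)
print(ctrl.get_state())
a={}
for n in('scene','top'):
    d=grab(n,n+'0.png');a[n]=d['frame'];print(n,np.array(d['pose']),d['intrinsics'])
    for l in ['pusher','blue_tool','white_tool','rack','shield','pad','closed_end','tin','beaker','timer','amber_bottle']:
        for r in finder.spot_point(l,n)[:3]:
            v,u=r['point'][0]*480,r['point'][1]*640
            print(l,round(r['conf'],2),round(u),round(v),ray(d,u,v,0)[:2])
E
```

```text
{'time': 0.0, 'joint_positions': array([ 1.2921,  0.3219, -0.0701,  1.4517,  0.0226,  1.3708, -0.0569]), 'qd': array([-0.0007, -0.0006,  0.0001, -0.0003, -0.0009,  0.0023, -0.0005]), 'joint_torque': array([ -0.0002, -49.129 ,  -0.4042, -31.2525,  -0.0641,   0.0438,
         0.0002]), 'position': array([ 0.1874, -0.6219,  0.2434]), 'tool_rot': array([-3.1061, -0.458 ,  0.0007]), 'ft_force': array([ 1.0793, -0.5314,  0.1068]), 'torque': array([ 0.0119,  0.036 , -0.0368]), 'grip_width': 1.0029786044626567}
scene [[-0.7896 -0.3661  0.4925  0.0209]
 [-0.6135  0.4509 -0.6483  0.8208]
 [ 0.0153 -0.814  -0.5806  0.7337]
 [ 0.      0.      0.      1.    ]] [[598.9635   0.     317.0941]
 [  0.     598.9635 232.6531]
 [  0.       0.       1.    ]]
pusher 0.94 265 275 [0.6342 0.1756]
pusher 0.83 356 294 [0.4675 0.1103]
pusher 0.15 298 198 [ 0.7606 -0.0773]
white_tool 0.63 385 202 [ 0.597  -0.1892]
rack 0.82 279 315 [0.5423 0.2426]
shield 0.83 362 223 [ 0.5892 -0.089 ]
pad 0.92 385 200 [ 0.6005 -0.1963]
closed_end 0.8 332 249 [0.5844 0.0289]
closed_end 0.5 364 224 [ 0.5842 -0.0882]
closed_end 0.2
[... 313 characters left out ...]
    1.    ]] [[537.7792   0.     315.5783]
 [  0.     537.7792 239.5113]
 [  0.       0.       1.    ]]
pusher 0.68 256 240 [0.6334 0.1749]
pusher 0.55 258 283 [0.5386 0.173 ]
pusher 0.41 289 316 [0.4642 0.106 ]
blue_tool 0.84 199 282 [0.543  0.3018]
white_tool 0.86 225 284 [0.5368 0.2456]
rack 0.98 227 283 [0.5395 0.2404]
rack 0.56 421 250 [ 0.6006 -0.1905]
shield 0.56 378 258 [ 0.5845 -0.0951]
pad 0.83 421 247 [ 0.6082 -0.1918]
closed_end 0.59 319 264 [0.5767 0.0362]
closed_end 0.4 229 283 [0.5394 0.2358]
tin 0.82 365 261 [ 0.579 -0.066]
beaker 0.76 428 330 [ 0.4247 -0.1935]
beaker 0.72 382 329 [ 0.4299 -0.0955]
timer 0.92 367 188 [ 0.7469 -0.0775]
amber_bottle 0.65 269 197 [0.7321 0.145 ]
```

View pics/scene0.png

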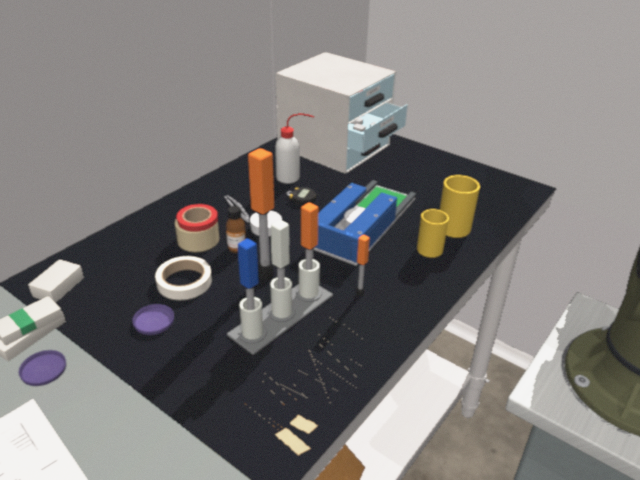

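View pics/top0.png

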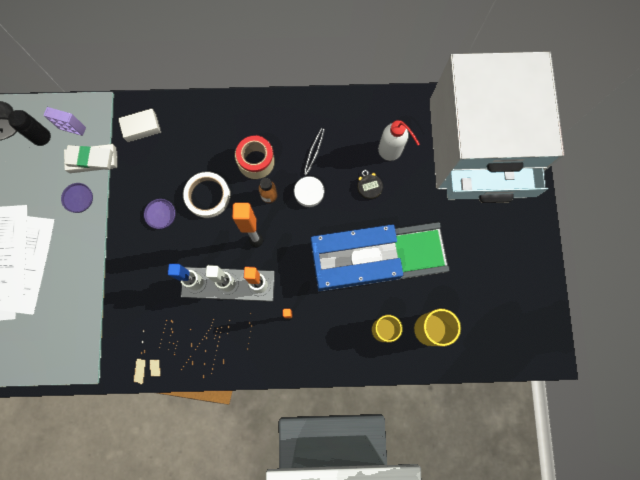

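The scene shows three orange-handled tools: a tall one standing free at scene (262,185), a small one at (362,250), and one in the rack at (309,225). The rack one matches the blue and white tools in size and stands in a tube, so it fits. There are two yellow beakers, at scene (433,233) and (459,206), and I'll measure their rims to tell them apart. Next I'll view an enlarged crop and take measurements.

Run:
```python
from h import *
np.set_printoptions(precision=4,suppress=True)
d=grab('top');f=d['frame'];c=f[212:352,175:475]
cv2.imwrite('pics/crop1.png',cv2.resize(c[:,:,::-1],None,fx=2.6,fy=2.6,interpolation=cv2.INTER_CUBIC))
hsv=cv2.cvtColor(f,cv2.COLOR_RGB2HSV)
def blobs(m,nm,z,mn=60):
    n,l,s,ce=cv2.connectedComponentsWithStats(m.astype(np.uint8))
    for i in range(1,n):
        if s[i,4]>mn:
            ys,xs=np.where(l==i);P=np.array([ray(d,x,y,z)[:2] for x,y in zip(xs,ys)])
            r=cv2.minAreaRect((P*1000).astype(np.float32));print(nm,s[i],ce[i],'world mm',r)
H,S,V=hsv[...,0],hsv[...,1],hsv[...,2]
blobs((abs(H.astype(int)-108)<12)&(S>150)&(V>60),'blue z65',.065)
blobs((H>45)&(H<75)&(S>120)&(V>60),'green z6',.006)
blobs((H>22)&(H<34)&(S>120)&(V>60),'yellow z110',.110)
blobs((H<14)&(S>180)&(V>120),'orange z196',.196,40)
e=grab('scene')
for n,dd in(('top',d),('scene',e)):
  for l in ('beaker','tin','pusher'):
    for r in finder.trace(l,n)[:3]:
        m=r['region'];ys,xs=np.where(m);print(n,l,round(r['conf'],2),xs.min(),xs.max(),ys.min(),ys.max(),m.sum())
```

```text
blue z65 [ 311  225   92   66 3107] [354.8085 257.645 ] world mm ((578.722412109375, -40.755523681640625), (116.65105438232422, 180.37969970703125), 6.882540225982666)
blue z65 [167 263  22  18 284] [177.5211 271.4331] world mm ((559.2083129882812, 332.161865234375), (49.78978729248047, 30.335620880126953), 62.11982345581055)
green z6 [ 78 146  12  21 178] [ 83.0506 156.0674] world mm ((841.5264282226562, 569.4246215820312), (20.936443328857422, 47.76814651489258), 84.11695861816406)
green z6 [ 396  230   48   42 1530] [419.4739 250.481 ] world mm ((598.4085083007812, -185.18673706054688), (81.11415100097656, 96.7138671875), 6.735322952270508)
yellow z110 [ 414  308   47   39 1430] [437.614  327.6566] world mm ((427.1272277832031, -188.78353881835938), (90.22232818603516, 74.15785217285156), 85.10614013671875)
yellow z110 [372 314  31  29 700] [387.1    328.4286] world mm ((427.5950622558594, -90.56724548339844), (58.887603759765625, 54.38705825805664), 87.00762176513672)
orange z196 [392 121  16  14  85] [397.0588 126.8471] world mm ((809.2662963867188, -121.99818420410156), (25.199302673339844, 27.787078857421875), 44.093292236328125)
orange z196 [232 203  24  29 192] [247.5573 218.526 ] world mm ((638.1890258789062, 178.59091186523438), (43.76727294921875, 54.15674591064453), 88.30000305175781)
orange z196 [245 269  15  15  67] [254.8358 277.4179] world mm ((521.8872680664062, 159.34188842773438), (22.518564224243164, 25.881061553955078), 38.354393005371094)
top beaker 0.81 414 460 309 346 1394
top beaker 0.76 372 401 315 342 629
top tin 0.85 350 382 246 265 506
top pusher 0.82 243 262 266 287 299
top pusher 0.68 233 262 202 246 746
scene beaker 0.94 441 479 174 236 1814
scene beaker 0.64 418 448 209 256 1205
scene tin 0.68 345 363 207 225 201
scene tin 0.4 289 316 188 204 377
scene pusher 0.73 249 274 149 279 2179
scene pusher 0.69 301 318 203 269 858
scene pusher 0.69 356 369 235 295 463
```

View pics/crop1.png

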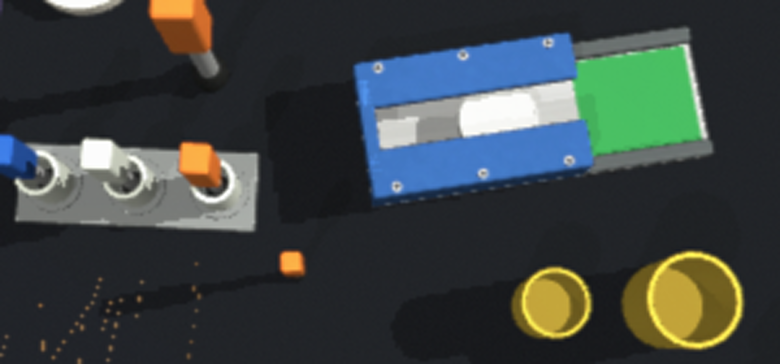

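The crop shows the meant pusher in the end tube, with its handle top at crop (200,160). The tin shows in the slot at crop x 460–537. The beaker rims are at (556,302) for the small one and (696,301) for the large one. The large rim measures about 74 mm at z=110, so that is the listed beaker.

```bash
cat >> h.py <<'E'
from scipy.spatial.transform import Rotation as R
def go(P,yaw=None):
    "remaining shift in tool axes (cm) to TCP target P, turn about tool z (deg) to bring tool x to world yaw"
    s=ctrl.get_state();M=R.from_rotvec(s['tool_rot']).as_matrix()
    print('t',round(s['time'],2),'pos',s['position'].round(4),'F',s['ft_force'].round(1),'grip cm',round(s['grip_width']*8.7,2),
      'toolx yaw',round(np.degrees(np.arctan2(M[1,0],M[0,0])),1),'z',M[:,2].round(3))
    print('shift cm',(M.T@(np.array(P)-s['position'])*100).round(2), '' if yaw is None else 'az %.1f'%-(yaw-np.degrees(np.arctan2(M[1,0],M[0,0]))))
E
python3 - <<'E'
from h import *
np.set_printoptions(precision=4,suppress=True)
d=grab('top')
c=lambda x,y,z:ray(d,175+x/2.6,212+y/2.6,z)[:2]
print('handle top',c(200,158,.196),'mouths',c(42,172,.073),c(127,178,.073),c(213,183,.073))
print('rack corners',c(16,221,.006),c(256,230,.006),c(258,154,.006))
print('beaker rim',c(696,301,.11),c(648,301,.11),c(742,301,.11),'small',c(556,302,.08))
for y in(110,116,122): print('tin',c(460,y,.035),c(537,y,.035))
yaw=np.radians(6.8);o=np.array([.5873,-.0956]);Rm=np.array([[np.cos(yaw),-np.sin(yaw)],[np.sin(yaw),np.cos(yaw)]])
print('tin in shield',Rm.T@(c(498.5,114,.035)-o))
for p in[(0,-90),(0,95),(0,133),(0,-43)]: print(p,o+Rm@np.array(p)/1000)
s=grab('scene')
for P in[(.5386,.173,.196),(.5386,.173,.116)]: print(proj(s,P))
go((.48,-.35,.30),0)
E
```

```text
handle top [0.532  0.1637] mouths [0.5426 0.3026] [0.5358 0.2352] [0.5297 0.1671]
rack corners [0.5114 0.3386] [0.4978 0.1384] [0.5618 0.1357]
beaker rim [ 0.4245 -0.1998] [ 0.4256 -0.1636] [ 0.4234 -0.2345] small [ 0.4281 -0.0983]
tin [ 0.5892 -0.0342] [ 0.5873 -0.0981]
tin [ 0.5842 -0.034 ] [ 0.5823 -0.0978]
tin [ 0.5792 -0.0338] [ 0.5772 -0.0975]
tin in shield [0.0011 0.0297]
(0, -90) [ 0.598 -0.185]
(0, 95) [ 0.5761 -0.0013]
(0, 133) [0.5716 0.0365]
(0, -43) [ 0.5924 -0.1383]
[[305.2414 205.9861]]
[[305.0666 244.9236]]
t 1.7 pos [ 0.1876 -0.6223  0.2446] F [0.1 0.3 0.2] grip cm 8.7 toolx yaw 16.8 z [ 0. -0. -1.]
shift cm [ 35.85 -17.64  -5.54] az 16.8
```

```bash
python3 -m jog '[[[4,-2,-0.7,0,0,2.2,4.5],[4,-2,-0.7,0,0,0,4.5],[4,-2,-0.7,0,0,0,4.5],[4,-2,-0.7,0,0,0,4.5],[4,-2,-0.7,0,0,0,4.5],[4,-2,-0.7,0,0,0,4.5],[4,-2,-0.7,0,0,0,4.5],[4,-2,-0.7,0,0,0,4.5],[4,-2,-0.7,0,0,0,4.5]]]'
python3 -c "
from h import *
go((.531,.166,.30),-5.4)"
```

```text
time: 2.6
position: [0.4907, -0.355, 0.3081]
tool_rot: [3.116, 0.398, 0.0]
ft_force: [0.7, -0.3, -0.0]
grip_width: 0.519
t 2.6 pos [ 0.4907 -0.355   0.3081] F [ 0.7 -0.3 -0. ] grip cm 4.52 toolx yaw 14.6 z [ 0.    -0.001 -1.   ]
shift cm [ 17.   -49.41   0.78] az 20.0
```

```bash
python3 -m jog '[[[1.4,-4.1,0,0,0,0,4.5],[1.4,-4.1,0,0,0,0,4.5],[1.4,-4.1,0,0,0,0,4.5],[1.4,-4.1,0,0,0,0,4.5],[1.4,-4.1,0,0,0,0,4.5],[1.4,-4.1,0,0,0,0,4.5],[1.4,-4.1,0,0,0,0,4.5],[1.4,-4.1,0,0,0,0,4.5],[1.4,-4.1,0,0,0,0,4.5],[1.4,-4.1,0,0,0,0,4.5],[1.4,-4.1,0,0,0,0,4.5],[1.4,-4.1,0,0,0,0,4.5]]]'
python3 -m jog '[[[0,0,0,0,0,5,4.5],[0,0,0,0,0,5,4.5],[0,0,0,0,0,5,4.5],[0,0,0,0,0,5,4.5],[0,0,0,0,0,0,4.5],[0,0,0,0,0,0,4.5]]]' 30
python3 - <<'E'
from h import *
d=grab('wrist','wrist1.png')
go((.531,.166,.174),-5.4)
print(proj(d,[(.531,.166,.196),(.531,.166,.116),(.538,.236,.196)]).round())
for r in finder.trace('pusher','wrist'):
    ys,xs=np.where(r['region']);print(r['conf'],xs.min(),xs.max(),ys.min(),ys.max())
E
```

```text
time: 3.8
position: [0.5282, 0.1638, 0.3079]
tool_rot: [3.116, 0.398, 0.001]
ft_force: [0.8, -0.5, 0.3]
grip_width: 0.517
time: 4.4
position: [0.5283, 0.1622, 0.3076]
tool_rot: [3.138, -0.145, 0.0]
ft_force: [-0.3, -0.1, -1.3]
grip_width: 0.512
t 4.45 pos [0.5283 0.1622 0.3076] F [-0.2 -0.1  0.9] grip cm 4.49 toolx yaw -5.3 z [ 0. -0. -1.]
shift cm [ 0.23 -0.41 13.36] az 0.1
[[324. 237.]
 [325. 207.]
 [213. 236.]]
0.93 303 337 177 246
0.79 237 322 7 96
0.62 380 414 229 287
0.39 624 639 221 268
```

View pics/wrist1.png

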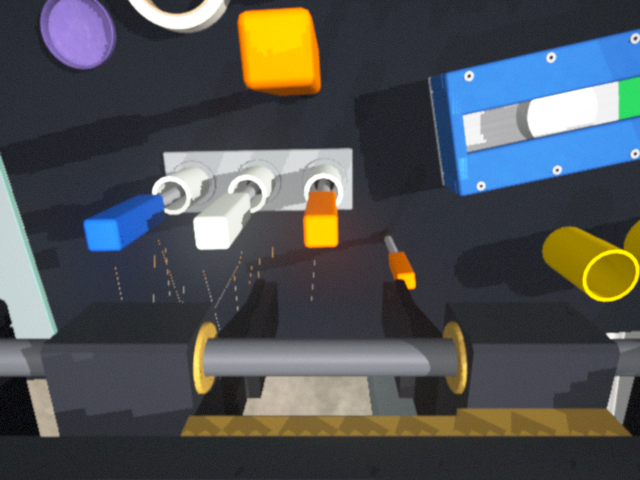

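The wrist view shows the orange handle's top face centred at about (321,229), between the fingers. It puts the handle at roughly (0.536, 0.168). Next I descend and grip.

```bash
python3 -m jog '[[[0.7,-0.65,1.5,0,0,0,4.5],[0,0,3,0,0,0,4.5],[0,0,3,0,0,0,4.5],[0,0,3,0,0,0,4.5],[0,0,2,0,0,0,4.5],[0,0,1,0,0,0,4.5],[0,0,0,0,0,0,4.5],[0,0,0,0,0,0,2],[0,0,0,0,0,0,1],[0,0,0,0,0,0,1],[0,0,0,0,0,0,1],[0,0,0,0,0,0,1]]]' 40
python3 -c "
from h import *
d=grab('scene','s1.png');f=d['frame'][120:340,200:480,::-1]
cv2.imwrite('pics/s1c.png',cv2.resize(f,None,fx=2.5,fy=2.5))
go((.536,.168,.265),-5.4)"
```

```text
time: 5.7
position: [0.5364, 0.1679, 0.1734]
tool_rot: [3.138, -0.149, 0.002]
ft_force: [-0.1, -0.8, 3.3]
grip_width: 0.251
t 5.75 pos [0.5364 0.1679 0.1734] F [-0.1 -0.7  3.6] grip cm 2.16 toolx yaw -5.4 z [ 0.002 -0.    -1.   ]
shift cm [-0.03 -0.   -9.16] az -0.0
```

View pics/s1c.png

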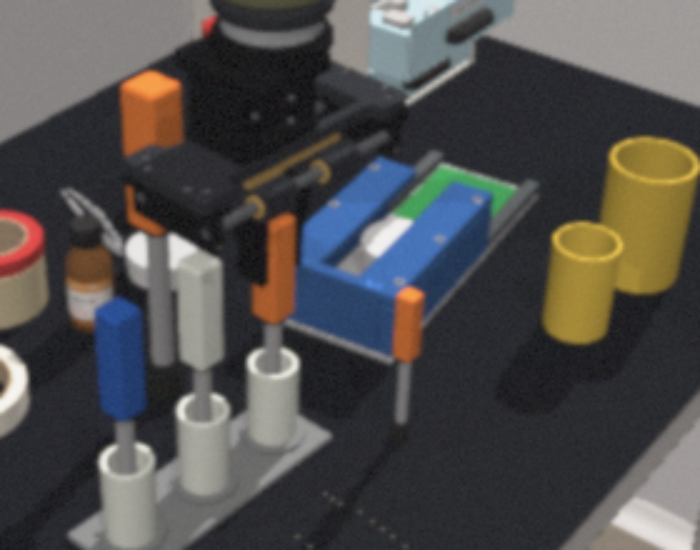

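The grip closed at 22 mm on the handle, with everything clear. Next I lift straight up and carry it above the shield slot.

```bash
python3 -m jog '[[[0,0,-0.5,0,0,0,1],[0,0,-1,0,0,0,1],[0,0,-1.5,0,0,0,1],[0,0,-1.5,0,0,0,1],[0,0,-1.5,0,0,0,1],[0,0,-1.5,0,0,0,1],[0,0,-1.5,0,0,0,1],[0,0,-1.5,0,0,0,1],[0,0,-0.5,0,0,0,1]]]'
python3 -c "
from h import *
go((.5761,-.0013,.284),-5.4)"
```

```text
time: 6.65
position: [0.5366, 0.1684, 0.2848]
tool_rot: [-3.137, 0.149, -0.004]
ft_force: [0.6, 0.6, -1.7]
grip_width: 0.251
t 6.65 pos [0.5366 0.1684 0.2848] F [ 0.6  0.6 -1.7] grip cm 2.19 toolx yaw -5.4 z [ 0.003  0.001 -1.   ]
shift cm [ 5.53 16.52  0.08] az -0.0
```

```bash
python3 -m jog '[[[0.5,1.5,0,0,0,0,1],[0.8,2.5,0,0,0,0,1],[0.8,2.5,0,0,0,0,1],[0.8,2.5,0,0,0,0,1],[0.8,2.5,0,0,0,0,1],[0.8,2.5,0,0,0,0,1],[0.8,2,0,0,0,0,1],[0.2,0.5,0,0,0,0,1],[0,0,0,0,0,-4,1],[0,0,0,0,0,-4,1],[0,0,0,0,0,-4.2,1],[0,0,0,0,0,0,1]]]'
python3 - <<'E'
from h import *
go((.5761,-.0013,.284),6.8)
b=ctrl.get_state()['position']-[0,0,.167]; print('expected foot',b)
d=grab('scene');cv2.imwrite('pics/s2c.png',cv2.resize(d['frame'][100:320,220:500,::-1],None,fx=2.5,fy=2.5))
print('scene proj foot bottom',((proj(d,[b,b+[0,0,.11]])-[220,100])*2.5).round())
d=grab('wrist','wrist2.png');print('wrist',proj(d,[b,b+[0,0,.11]]).round())
E
```

```text
time: 7.85
position: [0.5747, -0.0, 0.2824]
tool_rot: [-3.135, -0.189, 0.001]
ft_force: [0.4, -0.2, -1.4]
grip_width: 0.25
t 7.85 pos [ 0.5747 -0.      0.2824] F [ 0.4 -0.2 -1.4] grip cm 2.18 toolx yaw 6.9 z [-0.001  0.001 -1.   ]
shift cm [ 0.12  0.14 -0.16] az 0.1
expected foot [ 5.74739014e-01 -4.06782126e-05  1.15388701e-01]
scene proj foot bottom [[316. 242.]
 [322. 115.]]
wrist [[330. 218.]
 [330. 273.]]
```

View pics/s2c.png

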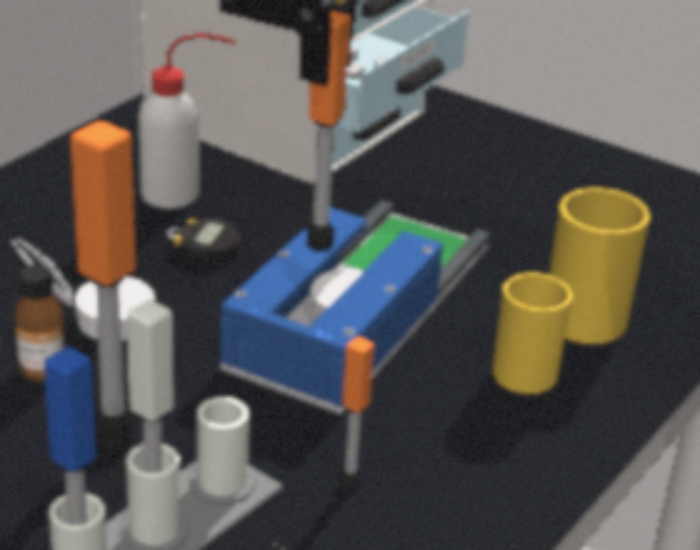

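View pics/wrist2.png

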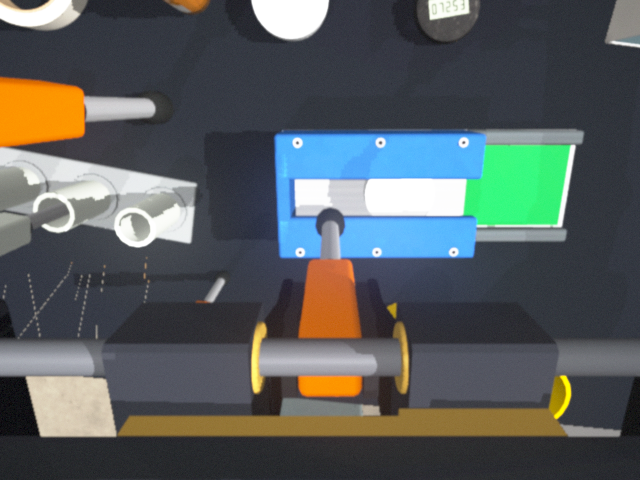

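In both views the foot hangs where expected: scene crop (320,240), wrist (330,217). In the wrist view the roof slot edges are near rows 178 and 216. I'll check the slot centreline from this view.

Run:
```python
from h import *
d=grab('wrist');f=d['frame'];h=cv2.cvtColor(f,cv2.COLOR_RGB2HSV)
m=(abs(h[...,0].astype(int)-108)<12)&(h[...,1]>150)&(h[...,2]>60)
yaw=np.radians(6.8);o=np.array([.5873,-.0956]);Rm=np.array([[np.cos(yaw),-np.sin(yaw)],[np.sin(yaw),np.cos(yaw)]])
for c in(305,310,360,390,420,450):
    r=np.where(m[120:265,c])[0]+120
    g=np.where(np.diff(r)>12)[0]
    for i in g:
        A,B=[ray(d,c,v,.065)[:2] for v in(r[i]+.5,r[i+1]-.5)]
        print(c,r[i],r[i+1],'edges in shield mm',(Rm.T@(A-o)*1000).round(1),(Rm.T@(B-o)*1000).round(1))
g=(h[...,0]>45)&(h[...,0]<75)&(h[...,1]>120)&(h[...,2]>60)
ys,xs=np.where(g[100:280,440:600]);P=np.array([ray(d,x+440,y+100,.006)[:2] for x,y in zip(xs,ys)])
Q=(P-o)@Rm*1000;print('pad in shield',np.percentile(Q,[1,50,99],axis=0).round(1))
```

```text
305 177 217 edges in shield mm [ 21.3 117.3] [-13.6 118. ]
310 177 217 edges in shield mm [ 21.3 113. ] [-13.6 113.5]
360 178 217 edges in shield mm [20.4 69.6] [-13.7  68.9]
390 177 217 edges in shield mm [21.3 43.6] [-13.7  42.2]
420 177 217 edges in shield mm [21.2 17.6] [-13.7  15.4]
450 177 217 edges in shield mm [21.2 -8.4] [-13.7 -11.4]
pad in shield [[ -36.5 -139.9]
 [   2.6  -95.7]
 [  43.5  -44.3]]
```

```bash
python3 -m jog '[[[0.37,0,0.5,0,0,0,1],[0,0,1.5,0,0,0,1],[0,0,1.2,0,0,0,1],[0,0,0.8,0,0,0,1],[0,0,0.5,0,0,0,1],[0,0,0.5,0,0,0,1],[0,0,0.5,0,0,0,1]]]'
python3 - <<'E'
from h import *
go((.5783,.001,.177),6.8)
d=grab('wrist');cv2.imwrite('pics/w3.png',cv2.resize(d['frame'][100:300,250:500,::-1],None,fx=3,fy=3))
E
```

```text
time: 8.7
position: [0.5789, -0.001, 0.2273]
tool_rot: [3.136, 0.186, 0.001]
ft_force: [-0.1, -0.7, -1.8]
grip_width: 0.249
t 8.7 pos [ 0.5789 -0.001   0.2273] F [-0.1 -0.7 -1.8] grip cm 2.17 toolx yaw 6.8 z [ 0. -0. -1.]
shift cm [-0.04 -0.21  5.03] az -0.0
```

View pics/w3.png

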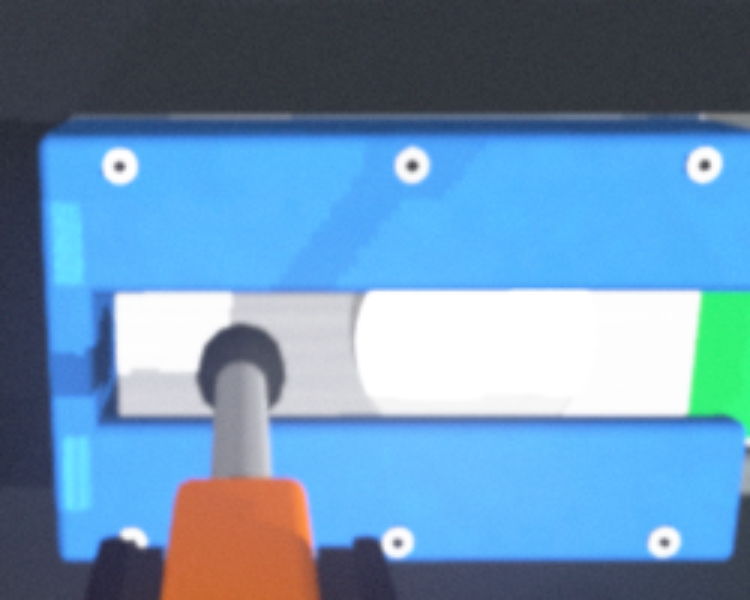

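The foot is inside the slot opening at crop (240,363), with the slot edges at rows 290 and 418. The tin's rear edge is at column 355, well clear, and the force is about zero. Next I lower it to just above the floor.

```bash
python3 -m jog '[[[0.15,0,0.5,0,0,0,1],[0,0,0.8,0,0,0,1],[0,0,0.9,0,0,0,1],[0,0,0.9,0,0,0,1],[0,0,0.8,0,0,0,1],[0,0,0.6,0,0,0,1],[0,0,0.3,0,0,0,1],[0,0,0.1,0,0,0,1]]]'
python3 - <<'E'
from h import *
go((.5793,-.001,.1775),6.8)
E
```

```text
time: 9.55
position: [0.5801, -0.0009, 0.1781]
tool_rot: [-3.136, -0.186, 0.001]
ft_force: [0.1, 1.3, -0.8]
grip_width: 0.251
t 9.55 pos [ 0.5801 -0.0009  0.1781] F [ 0.1  1.3 -0.8] grip cm 2.18 toolx yaw 6.8 z [-0.001  0.    -1.   ]
shift cm [-0.08  0.    0.06] az -0.0
```

```bash
python3 -m jog '[[[0,0.5,0,0,0,0,1],[0,0.8,0,0,0,0,1],[0,0.4,0,0,0,0,1],[0,0.4,0,0,0,0,1],[0,0.5,0,0,0,0,1],[0,0.7,0,0,0,0,1],[0,0.7,0,0,0,0,1],[0,0.7,0,0,0,0,1],[0,0.7,0,0,0,0,1],[0,0.7,0,0,0,0,1],[0,0.7,0,0,0,0,1],[0,0.7,0,0,0,0,1]]]'
python3 -m jog '[[[0,0.7,0,0,0,0,1],[0,0.7,0,0,0,0,1],[0,0.7,0,0,0,0,1],[0,0.7,0,0,0,0,1],[0,0.5,0,0,0,0,1],[0,0.3,0,0,0,0,1],[0,0.2,0,0,0,0,1],[0,0,0,0,0,0,1]]]'
python3 - <<'E'
from h import *
go((.593,-.1412,.178),6.8)
d=grab('wrist','w4.png')
E
```

```text
time: 10.75
position: [0.5892, -0.0758, 0.1786]
tool_rot: [-3.136, -0.186, -0.0]
ft_force: [-0.3, 3.2, 0.7]
grip_width: 0.252
time: 11.55
position: [0.5941, -0.1131, 0.1786]
tool_rot: [3.136, 0.186, 0.002]
ft_force: [1.8, 2.5, -0.6]
grip_width: 0.249
t 11.55 pos [ 0.5941 -0.1131  0.1786] F [ 1.8  2.5 -0.6] grip cm 2.17 toolx yaw 6.8 z [ 0.001  0.    -1.   ]
shift cm [-0.44  2.78  0.06] az -0.0
```

View pics/w4.png

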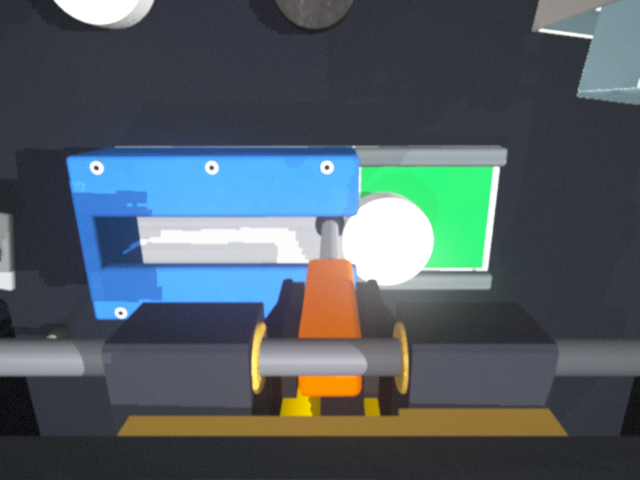

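The tin is sliding out, centred at about (387,240). It sits a little toward the near rail, since the pad's mid row is about 218. I'll compute the offsets in the shield frame.

```bash
cat >> h.py <<'E'
yaw=np.radians(6.8);o=np.array([.5873,-.0956]);Rm=np.array([[np.cos(yaw),-np.sin(yaw)],[np.sin(yaw),np.cos(yaw)]])
def sh(p): return ((np.array(p)[:2]-o)@Rm*1000).round(1)
E
python3 - <<'E'
from h import *
d=grab('wrist')
print('tin',sh(ray(d,387,240,.035)),'edges',sh(ray(d,433,240,.035)),sh(ray(d,342,240,.035)),sh(ray(d,387,286,.035)),sh(ray(d,387,193,.035)))
print('pad corners',*[sh(ray(d,*q,.006)) for q in((493,167),(487,269),(362,166))],'rails z18',sh(ray(d,420,165,.018)),sh(ray(d,450,274,.018)))
s=ctrl.get_state();print('foot',sh(s['position']))
t=grab('top')
for n,dd in(('top',t),('wrist',d)):
  for r in finder.trace('tin',n)[:2]:
    m=r['region'].astype(np.uint8);ys,xs=np.where(m);c=(xs.min()+xs.max())/2,(ys.min()+ys.max())/2
    print(n,r['conf'],xs.min(),xs.max(),ys.min(),ys.max(),sh(ray(dd,*c,.03)))
E
```

```text
tin [ -5.6 -59.3] edges [ -5.6 -92.5] [ -5.6 -26.9] [-41.6 -60.8] [ 28.8 -57.9]
pad corners [  42.8 -141.1] [ -39.8 -145.8] [ 43.5 -42.4] rails z18 [ 45.9 -83.4] [ -39.1 -112.3]
foot [  4.5 -18. ]
top 0.62 393 416 248 271 [-18.1 -50.4]
wrist 0.94 341 432 191 283 [ -4.9 -59.6]
```

The tin rests against the −x rail (about −9 mm off centre). The plan is to push from straight behind it to y≈−90, then lift the foot over and nudge the tin sideways onto the pad's centre line.

```bash
python3 -m jog '[[[0,-0.5,0,0,0,0,1],[-0.5,0,0,0,0,0,1],[-0.5,0,0,0,0,0,1],[0,0.5,0,0,0,0,1],[0,0.5,0,0,0,0,1],[0,0.5,0,0,0,0,1],[0,0.5,0,0,0,0,1],[0,0.5,0,0,0,0,1],[0,0.5,0,0,0,0,1],[0,0.3,0,0,0,0,1],[0,0.1,0,0,0,0,1],[0,0,0,0,0,0,1]]]'
python3 - <<'E'
from h import *
go((.593,-.1412,.178),6.8)
s=ctrl.get_state();print('foot',sh(s['position']))
d=grab('wrist','w5.png')
for r in finder.trace('tin','wrist')[:2]:
    ys,xs=np.where(r['region']);c=(xs.min()+xs.max())/2,(ys.min()+ys.max())/2
    print(r['conf'],xs.min(),xs.max(),ys.min(),ys.max(),sh(ray(d,*c,.03)))
E
```

```text
time: 13.0
position: [0.587, -0.1433, 0.1785]
tool_rot: [3.136, 0.185, -0.0]
ft_force: [-0.4, 0.3, -0.2]
grip_width: 0.247
t 13.0 pos [ 0.587  -0.1433  0.1785] F [-0.4  0.3 -0.2] grip cm 2.15 toolx yaw 6.8 z [-0. -0. -1.]
shift cm [ 0.62 -0.14  0.05] az -0.0
foot [ -5.9 -47.4]
0.59 344 436 176 270 [ -5. -91.]
0.39 14 467 130 306 [-1.2 16.9]
```

```bash
python3 -m jog '[[[0.3,-0.2,0,0,0,0,1],[0.3,0,0,0,0,0,1],[0,0,-1,0,0,0,1],[0,0,-2,0,0,0,1],[0,0,-2,0,0,0,1],[0,0,-2,0,0,0,1],[-2,1.5,0,0,0,0,1],[-2.5,2,0,0,0,0,1],[-1,1,0,0,0,0,1],[-0.2,0,0,0,0,0,1],[0,0,1.5,0,0,0,1],[0,0,1.5,0,0,0,1]]]'
python3 - <<'E'
from h import *
go((.593,-.1412,.190),6.8)
s=ctrl.get_state();print('foot',sh(s['position']))
d=grab('wrist','w5.png')
print('foot px',proj(d,s['position']-[0,0,.167]))
E
```

```text
time: 14.3
position: [0.5425, -0.1901, 0.2177]
tool_rot: [-3.135, -0.189, -0.002]
ft_force: [-0.2, 0.2, -1.4]
grip_width: 0.252
t 14.3 pos [ 0.5425 -0.1901  0.2177] F [-0.2  0.2 -1.4] grip cm 2.19 toolx yaw 6.9 z [ 0.001  0.001 -1.   ]
shift cm [ 5.6  -4.25  2.78] az 0.1
foot [-55.7 -88.5]
foot px [[329.84443362 217.92048226]]
```

View pics/w5.png

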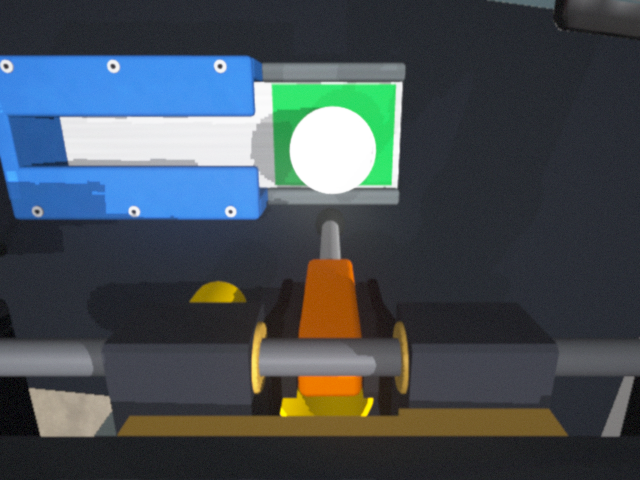

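Tin at (333,150), pad spanning columns 272–396 and rows 83–187. The foot sits beside the tray at about (330,222), clear of the rail.

Run:
```python
from h import *
d=grab('wrist')
print('tin',sh(ray(d,333,150,.035)),'edges',sh(ray(d,333,106,.035)),sh(ray(d,333,194,.035)),sh(ray(d,290,150,.035)),sh(ray(d,376,150,.035)))
print('pad',*[sh(ray(d,*q,.006)) for q in((272,84),(396,84),(392,186))])
```

```text
tin [ -8.3 -89.6] edges [ 23.6 -89.4] [-42.3 -89.8] [ -8.4 -57. ] [  -8.2 -122.2]
pad [ 40.  -41.3] [  40.2 -139.3] [ -41.4 -140. ]
```

```bash
python3 -m jog '[[[-0.3,0.1,0,0,0,0,1],[0,0,1,0,0,0,1],[0,0,1,0,0,0,1],[0,0,0.7,0,0,0,1],[0.4,0,0,0,0,0,1],[0.3,0,0,0,0,0,1],[0.3,0,0,0,0,0,1],[0.3,0,0,0,0,0,1],[0.1,0,0,0,0,0,1],[0,0,0,0,0,0,1]]]'
python3 - <<'E'
from h import *
s=ctrl.get_state();print('foot',sh(s['position']),s['position'],s['ft_force'],s['grip_width'])
d=grab('wrist','w6.png');f=d['frame']
for r in finder.trace('tin','wrist')[:2]:
    ys,xs=np.where(r['region'])
    print(r['conf'],xs.min(),xs.max(),ys.min(),ys.max(),'c',sh(ray(d,(xs.min()+xs.max())/2,(ys.min()+ys.max())/2,.033)))
h=cv2.cvtColor(f,cv2.COLOR_RGB2HSV);g=(h[...,0]>45)&(h[...,0]<75)&(h[...,1]>120)&(h[...,2]>60)
ys,xs=np.where(g);print('pad px',xs.min(),xs.max(),ys.min(),ys.max(),sh(ray(d,xs.min(),ys.min(),.006)),sh(ray(d,xs.max(),ys.max(),.006)))
E
```

```text
time: 15.4
position: [0.5521, -0.1917, 0.1916]
tool_rot: [3.136, 0.185, -0.002]
ft_force: [-2.3, -1.1, 0.8]
grip_width: 0.25
foot [-46.4 -91.2] [ 0.55206318 -0.19166995  0.19158713] [-2.33046818 -1.07865826  0.76769405] 0.2498689184817901
0.76 283 374 118 210 c [ -4.5 -90.3]
pad px 264 395 95 201 [ 43.1 -42.2] [ -37.8 -143.7]
```

```bash
python3 -m jog '[[[0.1,0,0,0,0,0,1],[0.1,0,0,0,0,0,1],[0,0,0,0,0,0,1],[-0.4,0,0,0,0,0,1],[-0.5,0,0,0,0,0,1],[0,0,-2,0,0,0,1],[0,0,-4,0,0,0,1],[-1,0,-3,0,0,0,1],[0,0,0,0,0,0,1],[0,0,0,0,0,0,1]]]'
python3 - <<'E'
from h import *
s=ctrl.get_state();print(s['position'],s['ft_force'],s['grip_width'])
d=grab('wrist');t=grab('top');e=grab('scene')
f=np.hstack([cv2.resize(d['frame'][40:220,240:420],(390,390)),cv2.resize(t['frame'][215:285,385:455],(390,390),interpolation=cv2.INTER_CUBIC)])
cv2.imwrite('pics/w7.png',f[:,:,::-1]);np.savez('w7.npz',K=d['intrinsics'],T=d['pose'],Kt=t['intrinsics'],Tt=t['pose'])
E
```

```text
time: 16.5
position: [0.5359, -0.1936, 0.2822]
tool_rot: [3.135, 0.185, 0.003]
ft_force: [0.1, -0.2, -1.5]
grip_width: 0.249
[ 0.53594348 -0.1935709   0.28219205] [ 0.07331142 -0.20804122 -1.46964202] 0.2494265959616257
```

View pics/w7.png

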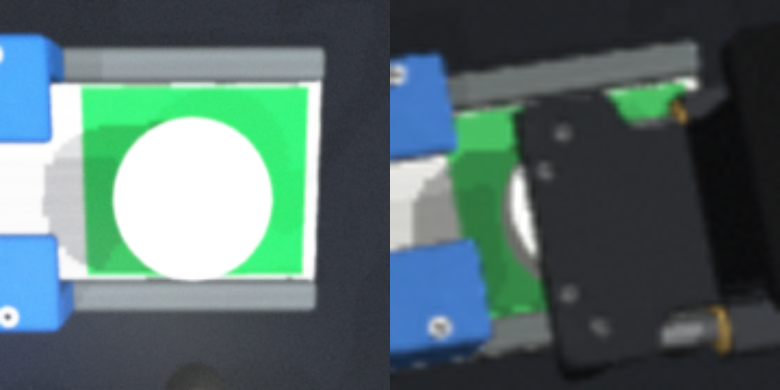

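The left half shows the tin disc at (193,198) with radius 81 px, on the pad spanning (81–307, 86–272). I'll convert these with their heights.

Run:
```python
from h import *
z=np.load('w7.npz');d=dict(intrinsics=z['K'],pose=z['T']);k=180/390
q=lambda x,y,h:sh(ray(d,240+x*k,40+y*k,h))
print('tin',q(193,198.5,.035),q(193,116,.035),q(193,281,.035),q(113,198,.035),q(273,198,.035))
print('pad top/bot',q(193,86,.006),q(193,273,.006),'l/r',q(84,180,.006),q(306,180,.006))
print('rail inner z18',q(200,80,.018),q(200,281,.018),'outer',q(200,48,.018),q(200,310,.018))
print(z['T'][:3,3],z['T'][:3,2])
```

```text
tin [ -2.6 -91. ] [ 30.2 -91. ] [-37.2 -90.9] [ -2.4 -57.4] [  -2.5 -124.5]
pad top/bot [ 43.4 -91. ] [-37.8 -90.9] l/r [  3.8 -42.1] [   3.8 -141.7]
rail inner z18 [ 45.1 -94. ] [-39.7 -94.1] outer [ 57.6 -93.9] [-52.9 -94.1]
[ 0.61740515 -0.18337531  0.42256227] [-0.29021371 -0.03641114 -0.95626891]
```

The tin is on the pad, about 5.5 mm off its centre line with a margin of 8. One more 5 mm nudge will give it a safer margin.

```bash
python3 -m jog '[[[0,0,3,0,0,0,1],[0,0,3,0,0,0,1],[0.4,0,2,0,0,0,1],[0.4,0,1,0,0,0,1],[0.5,0,0,0,0,0,1],[0.3,0,0,0,0,0,1],[0.3,0,0,0,0,0,1],[0.2,0,0,0,0,0,1],[0.2,0,0,0,0,0,1],[0,0,0,0,0,0,1]]]'
python3 -c "
from h import *
s=ctrl.get_state();print(sh(s['position']),s['position'],s['ft_force'],s['grip_width'])"
python3 -m jog '[[[-0.4,0,0,0,0,0,1],[-0.8,0,0,0,0,0,1],[0,0,-2,0,0,0,1],[0,0,-4,0,0,0,1],[-1,0,-3,0,0,0,1],[0,0,0,0,0,0,1],[0,0,0,0,0,0,1]]]'
python3 - <<'E'
from h import *
d=grab('wrist');f=d['frame']
for r in finder.trace('tin','wrist')[:1]:
    ys,xs=np.where(r['region']);print(r['conf'],xs.min(),xs.max(),ys.min(),ys.max(),'c',sh(ray(d,(xs.min()+xs.max())/2,(ys.min()+ys.max())/2,.035)))
h=cv2.cvtColor(f,cv2.COLOR_RGB2HSV);g=(h[...,0]>45)&(h[...,0]<75)&(h[...,1]>120)&(h[...,2]>60);g[250:]=0
ys,xs=np.where(g);P=np.array([sh(ray(d,x,y,.006)) for x,y in zip(xs,ys)]);print('pad',np.percentile(P,[.5,99.5],axis=0))
m=cv2.morphologyEx(((h[...,1]<40)&(h[...,2]>200)).astype(np.uint8),cv2.MORPH_OPEN,np.ones((25,25)))
n,l,s,c=cv2.connectedComponentsWithStats(m)
for i in range(1,n):print(s[i],sh(ray(d,*c[i],.035)))
go((.4245,-.1998,.302),6.8)
E
```

```text
time: 17.65
position: [0.5583, -0.1911, 0.192]
tool_rot: [3.135, 0.185, -0.001]
ft_force: [-1.8, -1.0, 1.0]
grip_width: 0.251
[-40.1 -91.4] [ 0.55832169 -0.19107516  0.19201688] [-1.76513822 -0.96726607  0.95619638] 0.25121320196071567
time: 18.35
position: [0.5366, -0.1935, 0.2822]
tool_rot: [3.135, 0.185, 0.003]
ft_force: [0.0, 0.5, -1.8]
grip_width: 0.25
0.89 292 364 91 165 c [  1.1 -90.1]
pad [[ -37.2 -140.4]
 [  42.8  -42.3]]
[ 294   93   69   71 4160] [  1.1 -90.3]
[ 101  107  159   42 6186] [ 1.9 41.8]
t 18.45 pos [ 0.5359 -0.1932  0.2802] F [-0.1  0.3 -1.9] grip cm 2.17 toolx yaw 6.8 z [-0.002  0.001 -1.   ]
shift cm [-11.14  -0.66  -2.16] az -0.0
```

The tin is now at (1.1, −90) against a pad centre of (2.8, −91.4), so it lies wholly on the pad with more than 6 mm to spare. Next, the pusher goes over the large beaker.

```bash
python3 -m jog '[[[0,0,-1.5,0,0,0,1],[0,0,-1.7,0,0,0,1],[-1,0,0,0,0,0,1],[-2,-0.1,0,0,0,0,1],[-2,-0.1,0,0,0,0,1],[-2,-0.2,0,0,0,0,1],[-2,-0.2,0,0,0,0,1],[-1.5,-0.2,0,0,0,0,1],[-0.6,-0.1,0,0,0,0,1],[0,0,0,0,0,0,1],[0,0,0,0,0,0,1]]]'
python3 - <<'E'
from h import *
go((.4245,-.1965,.172),6.8)
b=ctrl.get_state()['position']-[0,0,.167]
e=grab('scene');w=grab('wrist')
cr=cv2.resize(e['frame'][60:260,370:530],None,fx=2.4,fy=2.4,interpolation=cv2.INTER_CUBIC)
cw=cv2.resize(w['frame'][120:320,240:420],(432,480))
cv2.imwrite('pics/b1.png',np.hstack([cr,cw])[:,:,::-1])
k=(proj(e,[b,b-[0,0,b[2]-.11],(.4245,-.1965,.11)])-[370,60])*2.4
print('scene crop: foot, its axis at rim height, rim est',k.round())
print('wrist crop +384:',((proj(w,[b,b-[0,0,b[2]-.11],(.4245,-.1965,.11)])-[240,120])*2.4).round())
E
```

```text
time: 19.55
position: [0.4257, -0.1974, 0.3134]
tool_rot: [3.136, 0.186, 0.001]
ft_force: [-0.7, -0.8, -0.5]
grip_width: 0.248
t 19.55 pos [ 0.4257 -0.1974  0.3134] F [-0.7 -0.8 -0.5] grip cm 2.16 toolx yaw 6.8 z [ 0.  0. -1.]
shift cm [-0.11 -0.1  14.14] az -0.0
scene crop: foot, its axis at rim height, rim est [[228. 260.]
 [221. 297.]
 [222. 298.]]
wrist crop +384: [[216. 235.]
 [216. 208.]
 [213. 211.]]
```

View pics/b1.png

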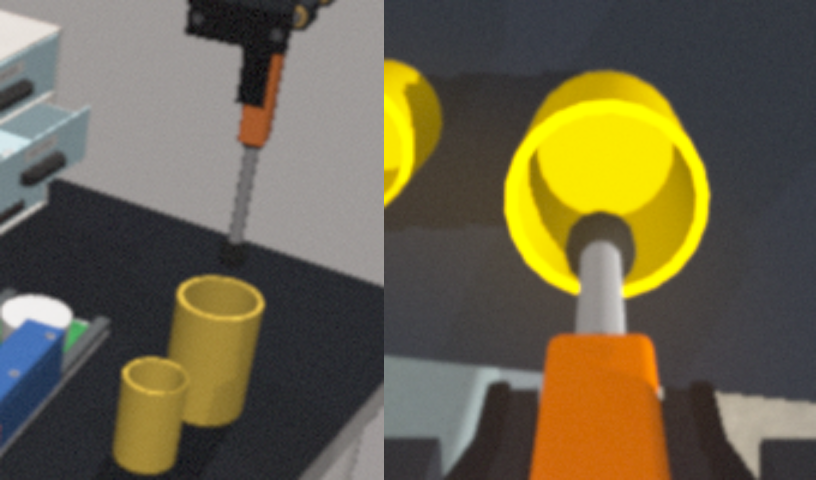

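The foot is above the large beaker: its axis projects to (600,208) in the right half against a rim centre of (607,198), so it is 2–4 mm off. I correct that and lower it gently.

```bash
python3 -m jog '[[[0.2,0.2,0.5,0,0,0,1],[0,0,1.5,0,0,0,1],[0,0,1.5,0,0,0,1],[0,0,1.5,0,0,0,1],[0,0,1.5,0,0,0,1],[0,0,1.5,0,0,0,1],[0,0,1.5,0,0,0,1],[0,0,1.5,0,0,0,1],[0,0,1.2,0,0,0,1],[0,0,0.8,0,0,0,1],[0,0,0.4,0,0,0,1],[0,0,0.2,0,0,0,1]]]'
python3 -m jog '[[[0,0,0.2,0,0,0,1],[0,0,0.1,0,0,0,1],[0,0,0.1,0,0,0,1],[0,0,0,0,0,0,1]]]'
```

```text
time: 20.85
position: [0.4276, -0.1992, 0.1772]
tool_rot: [-3.136, -0.186, 0.0]
ft_force: [-0.4, 0.9, -0.1]
grip_width: 0.25
time: 21.25
position: [0.4276, -0.1993, 0.1737]
tool_rot: [3.136, 0.186, 0.0]
ft_force: [0.1, 1.0, -1.4]
grip_width: 0.255
```

```bash
python3 -m jog '[[[0,0,0.1,0,0,0,1],[0,0,0.1,0,0,0,1],[0,0,0,0,0,0,1]]]'
```

```text
time: 21.55
position: [0.4279, -0.1994, 0.1723]
tool_rot: [3.136, 0.186, 0.001]
ft_force: [-1.5, 0.9, 4.9]
grip_width: 0.25
```

Touching the floor (about 6 N). I release slowly, then retreat straight up.

```bash
python3 -m jog '[[[0,0,0,0,0,0,2.4],[0,0,0,0,0,0,2.8],[0,0,0,0,0,0,3.4],[0,0,0,0,0,0,4.2],[0,0,0,0,0,0,5],[0,0,0,0,0,0,5],[0,0,0,0,0,0,5],[0,0,0,0,0,0,5]]]'
python3 - <<'E'
from h import *
e=grab('scene');w=grab('wrist')
cr=cv2.resize(e['frame'][60:260,370:530],None,fx=2.4,fy=2.4)
cw=cv2.resize(w['frame'][120:360,220:436],(432,480))
cv2.imwrite('pics/b2.png',np.hstack([cr,cw])[:,:,::-1])
go((.428,-.199,.172))
E
```

```text
time: 22.35
position: [0.4276, -0.1993, 0.1715]
tool_rot: [3.136, 0.186, -0.0]
ft_force: [0.0, -0.3, 0.4]
grip_width: 0.569
t 22.45 pos [ 0.4276 -0.1993  0.1715] F [-0.3 -0.1  0.7] grip cm 4.98 toolx yaw 6.8 z [-0. -0. -1.]
shift cm [ 0.04 -0.02 -0.05]
```

```bash
python3 -m jog '[[[0,0,-0.5,0,0,0,5],[0,0,-1,0,0,0,5],[0,0,-1.5,0,0,0,5],[0,0,-2,0,0,0,5],[0,0,-2,0,0,0,5],[0,0,-3,0,0,0,5],[0,0,-3,0,0,0,5],[0,0,-2,0,0,0,5],[2,0,0,0,0,0,5],[2,0,0,0,0,0,5],[2,0,0,0,0,0,5],[0,0,0,0,0,0,5]]]'
python3 - <<'E'
from h import *
go((.43,-.2,.3))
t=grab('top');e=grab('scene');w=grab('wrist')
for n,d in(('scene',e),('wrist',w),('top',t)):
  for l in('pusher','beaker','tin','blue_tool','white_tool','timer','amber_bottle'):
    for r in finder.trace(l,n)[:3]:
      ys,xs=np.where(r['region'])
      sp=''
      print(n,l,round(r['conf'],2),'u',xs.min(),xs.max(),'v',ys.min(),ys.max())
h=(.4276,-.1993)
print('scene expected upright pusher top/handle bottom, beaker rim',proj(e,[(*h,.195),(*h,.115),(*h,.11)]).round())
print('wrist same',proj(w,[(*h,.195),(*h,.115),(*h,.11)]).round())
for n,d in(('scene',e),('wrist',w)):
  H=cv2.cvtColor(d['frame'],cv2.COLOR_RGB2HSV);m=((H[...,0]<14)&(H[...,1]>170)&(H[...,2]>100)).astype(np.uint8)
  k,l,s,c=cv2.connectedComponentsWithStats(m)
  for i in range(1,k):
    if s[i,4]>80:print(n,'orange',s[i],c[i].round())
E
```

```text
time: 23.65
position: [0.4889, -0.1912, 0.3221]
tool_rot: [-3.135, -0.19, -0.003]
ft_force: [0.7, 0.3, 0.6]
grip_width: 0.577
t 23.65 pos [ 0.4889 -0.1912  0.3221] F [0.7 0.3 0.6] grip cm 5.02 toolx yaw 6.9 z [ 0.002  0.001 -1.   ]
shift cm [-5.96  0.17  2.2 ] 
scene pusher 0.84 u 249 273 v 149 279
scene pusher 0.81 u 459 477 v 145 190
scene pusher 0.64 u 356 369 v 235 295
scene beaker 0.83 u 418 448 v 209 256
scene beaker 0.57 u 441 479 v 176 236
scene beaker 0.36 u 291 316 v 188 204
scene tin 0.75 u 370 399 v 183 201
scene blue_tool 0.94 u 237 258 v 238 309
scene white_tool 0.89 u 271 289 v 220 288
scene timer 0.76 u 289 316 v 188 204
scene amber_bottle 0.85 u 227 244 v 206 252
scene amber_bottle 0.27 u 441 479 v 175 236
wrist pusher 0.68 u 315 345 v 234 326
wrist pusher 0.59 u 0 68 v 164 196
wrist beaker 0.97 u 291 368 v 203 297
wrist tin 0.91 u 303 370 v 36 108
wrist blue_tool 0.63 u 66 392 v 0 133
wrist blue_tool 0.33 u 315 345 v 233 326
wrist white_tool 0.55 u 66 393 v 0 132
wrist amber_bottle 0.47 u 0 25 v 66 132
top pusher 0.74 u 426 458 v 321 335
top pusher 0.73 u 232 262 v 203 246
top pusher 0.59 u 204 228 v 264 285
top beaker 0.97 u 372 401 v 315 341
top beaker 0.55 u 415 458 v 309 345
top tin 0.65 u 405 436 v 235 260
top blue_tool 0.75 u 206 228 v 265 285
top blue_tool 0.58 u 169 194 v 264 283
top white_tool 0.86 u 207 228 v 266 285
top white_tool 0.29 u 405 436 v 235 262
top timer 0.59 u 358 382 v 172 198
top timer 0.31 u 414 458 v 309 344
scene expected upright pusher top/handle bottom, beaker rim [[468. 146.]
 [462. 181.]
 [462. 183.]]
wrist same [[330. 313.]
 [330. 270.]
 [330. 268.]]
scene orange [458 146  17  39 418] [466. 165.]
scene orange [ 249  149   25   65 1290] [261. 182.]
scene orange [358 236  11  28 230] [363. 250.]
```

Run:
```python
from h import *
from bench import close_job
t=grab('top');w=grab('wrist')
print('tin top',sh(ray(t,420.5,247.5,.028)),'wrist',sh(ray(w,336.5,72,.033)))
f=w['frame'];H=cv2.cvtColor(f,cv2.COLOR_RGB2HSV);g=(H[...,0]>45)&(H[...,0]<75)&(H[...,1]>120)&(H[...,2]>60);g[200:]=0
ys,xs=np.where(g);P=np.array([sh(ray(w,x,y,.006)) for x,y in zip(xs,ys)]);print('pad wrist',np.percentile(P,[.5,99.5],axis=0))
print(ctrl.get_state()['time']);print(close_job())
```

```text
tin top [  3.1 -90.1] wrist [  2.2 -90.7]
pad wrist [[ -37.4   -140.155]
 [  42.4    -42.3  ]]
24.95
the job is handed in; nothing more can be done
None
```

I pulled the orange-handled pusher from its rack tube and lowered its foot through the roof slot behind the tin. I then slid the tin out onto the green pad. On the way it drifted against one side rail, so I centred it with two small sideways nudges of the pusher's foot. After that I lowered the pusher into the 72 mm yellow beaker and let go. The job was handed in at about 25 s.

**Last checks, all good:**
- **Tin:** it sits at shield (2–3, −90) mm. The pad centre is about (2.5, −91), so the tin is wholly on the pad with roughly 7 mm to spare sideways and 16 mm lengthways.
- **Pusher:** it stands upright in the beaker, matching the predicted pixels in the scene view.
- **Beaker and bystanders:** the beaker is upright and has not moved by more than a pixel or two. The network found the blue and white tools, the stopwatch and the bottle standing in the scene view. I did not measure how far, if at all, they had moved.
- **Contact:** only the pusher's foot was brought to the tin, and wrist force readings stayed under about 6 N.

**Disagreements and gaps:**
- The wrist and top cameras differed by about 3 mm on the shield's sideways position. I used tin-relative-to-pad measurements to settle it.
- The finder's top-view trace of the tin during the first push was wrong because the gripper hid part of the tin, so I ignored it.
- The picture taken just after release could not be viewed because the 12-picture limit was reached. The final state was checked numerically only.

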